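# Find the heavy side of a blower rotor

## Task

Take the blower rotor out of its parking cradle, set it down gently with its shaft on the four rollers of the blue balancing stand and let go, so that it swings freely until its heavy side has turned to the bottom. Once it has come to rest, swing the stand's yellow hold-down arm over so that its pad rests on the rotor and keeps it there, heavy side down, and leave the other things on the bench where they are.

Things in the scene. Friction and masses are not known exactly. Their poses are not given: they have to be found in the camera images.
- rotor: Aluminium blower rotor, about 0.48 kg: a disc 100 mm in diameter and 24 mm thick (the flat faces are free to be pinched near the rim), on a steel shaft 12 mm in diameter and 150 mm long, with dark hubs 24 mm in diameter reaching 38 mm either side of the middle. Origin at the middle of disc and shaft; its y axis is the shaft. It starts upright in the cradle with the shaft level, the middle 62 mm above the table, and cannot turn there.
- rotor_center (a point): The middle of the rotor, on the shaft axis halfway through the disc.
- heavy_side (a point): Centre of the copper plug (28 mm in diameter, flush) in the disc, 33 mm from the shaft axis: the rotor's heavy side. A yellow stripe across the rim lies exactly opposite. It starts anywhere from 75 to 150 degrees away from straight down. Left free on the rollers, the rotor swings to and fro about once a second, less and less, and comes to rest in about 2 to 5 s with the plug at the bottom, up to some 8 degrees either side.
- cradle: Fixed parking cradle: a V of two black rubber pads between plywood ends (134 mm along x, 60 mm along y, 42 mm high) that carries the rotor by its rim; the shaft, along the cradle's y, sticks out free on both sides. Origin on the table under the middle.
- stand: Fixed balancing stand. Origin on the table under the nest; its y axis runs along the rotor's shaft line, its x axis points to the hold-down's post. Dark base plate 165 x 172 mm and 12 mm thick, reaching from x -60 to +105 mm. Four free-turning barrel rollers, 28 mm in diameter and 16 mm wide, at x +-16 mm, y +-55 mm, centres 54 mm above the table; blue side plates at y +-72 mm end 57 mm above the table. Post, 16 mm wide, at x 79 to 93 mm, 118 mm high.
- stand_nest (a point): Where the middle of the rotor sits when its shaft lies in the rollers: stand x 0, y 0, 66 mm above the table (the rim's top is then at 116 mm). The shaft can lie up to about 6 mm to either side along y.
- hold_arm (a joint): Angle of the yellow hold-down arm: 0 = level over the rotor, pad resting on top of its rim; 1.57 = straight up; it starts leaning back at 1.75 to 1.95, its end stop is 2.0. The arm turns about the stand's y axis at hold_hinge, weighs 0.2 kg, needs about 1 N at the bar to move, stays where left when it stands steep and sinks slowly by itself (damped) (about 1 rad/s) once it is lower than about 1.1.
- hold_hinge (a point): Hinge axis of the hold-down arm, on top of the post: stand x 80 mm, y 0, 129 mm above the table.
- hold_bar (a point): Middle of the red crossbar at the arm's free end, 145 mm from the hinge: a round bar 12 mm in diameter and 100 mm long, along the stand's y. The 10 mm thick yellow arm meets it at its middle; either half can be pinched from above and turns within the fingers. Stand coordinates at angle q: x = 80 - 145 cos q, z = 129 + 145 sin q (mm).
- trumpet: Bystander: blue plastic inlet trumpet, 80 mm wide, 65 mm high.
- sleeve: Bystander: blue pipe sleeve, 68 mm in diameter, 50 mm high.
- jar: Bystander: small clear jar with red lid, 38 mm in diameter, 50 mm high, standing between stand and cradle.
- driver: Bystander: screwdriver with red handle lying on the table.
- spanner: Bystander: steel wrench lying on the table.
- can: Bystander: can with yellow label, 60 mm in diameter, 120 mm high.
- tape: Bystander: black roll, 70 mm in diameter, 24 mm high.
There are look-alikes about, which are no part of the job. What is shaped like the rotor but purple is not meant.

How it is judged (in metres and radians):
On the way, in this order (a step that is already met when the one before it is completed fails the run):
1. the rotor is set down on the rollers while still in the gripper, not dropped (contact force between the fingers and rotor above 0.5 N and height (world z) of rotor_center below 0.071 m and x of rotor_center in the frame of stand between -0.006 and 0.006 m and y of rotor_center in the frame of stand between -0.012 and 0.012 m and angle between the y axis of rotor and the y axis of stand, either way round below 0.1 rad), for 0.05 s.
2. let go, the rotor has come to rest on the rollers with its heavy side down, the hold-down still off it (contact force between each of the fingers, hold_arm and rotor below 0.01 N and z of rotor_center in the frame of stand_nest between -0.004 and 0.004 m and horizontal distance between heavy_side and rotor_center below 0.008 m and height (world z) of heavy_side below 0.045 m and angular speed of rotor below 0.25 rad/s), for 0.4 s.
At the end, for the whole second after the job is handed in: The rotor rests on the rollers (middle within 4 mm of the nest across the shaft and in height, 12 mm along it), still, with the heavy side below the shaft (within 8 mm, about 14 degrees, of straight down), and the hold-down arm lies on it (below 0.06 rad, pad pressing with more than 0.2 N) (value of joint hold_arm below 0.06 rad and contact force between hold_arm and rotor above 0.2 N and x of rotor_center in the frame of stand_nest between -0.004 and 0.004 m and y of rotor_center in the frame of stand_nest between -0.012 and 0.012 m and z of rotor_center in the frame of stand_nest between -0.004 and 0.004 m and horizontal distance between heavy_side and rotor_center below 0.008 m and height (world z) of heavy_side below 0.045 m and angular speed of rotor below 0.1 rad/s); the robot touches nothing.
It fails at once if the rotor falls on the table (height (world z) of rotor_center below 0.052 m).
It fails at once if another thing on the bench is pushed more than 30 mm (distance of any of trumpet, sleeve, jar, driver, spanner, can, tape from where it was at the start of the episode above 0.03 m).
It also fails if it takes over 72 s, if anything falls off the work surface, if the arm or the gripper's body presses on something with over 40 N, if the wrist force passes 120 N, or if a joint passes its speed limit or range.

## Robot

A 6-joint arm with a two-finger parallel gripper is mounted at the origin on the work surface. World frame = base frame: x ahead of the robot, y to its left, z up, the work surface at z = 0. Lengths are in mm, angles in degrees, forces in N, time in s.
With the tool pointing down it reaches from about 300 to 850 mm from the base axis. Payload 4.2 kg.
Tool frame: the origin (TCP) lies at the very end of the fingers, on their centre line; the grasp point (between the pads) lies 19 mm behind it; z points along the fingers, y is the line along which they close (so a half turn about z gives the same grasp; the last joint's range is limited). The gripper opens to 91 mm and grips with 3 to 60 N. Pads are 32 mm wide; open, the fingers measure 118 mm over their backs; the gripper's body (76 mm by 178 mm) begins 60 mm behind the grasp point.
Start: joints at [72.594, 18.312, 89.639, -0, 72.044, -1.146], TCP at [161.006, 552.018, 178.976] pointing down, gripper open.
Joint ranges: [-177.97, 177.97], [-48.28, 115.42], [12.27, 149.76], [-77.06, 257.06], [2.81, 150.46], [-146.56, 146.56]. Speed limits (degrees/s): [147.25, 147.25, 180, 180, 180, 180].

## Interface

Orientations are given as [roll, pitch, yaw] about the fixed x, y, z axes, in that order (R = Rz(yaw) Ry(pitch) Rx(roll)).
In Python, from workcell import env, eyes gives the robot as it stands.
- The arm moves only by the tool send_rows, never from a script. Its argument "targets" is text: rows parted by semicolons, each of 7 numbers parted by spaces: the shift along the tool's x, y, z in m, then the turn, a rotation vector about the tool's x, y, z in degrees, then the opening in per cent of the stroke, from 0 (shut) to 100 (fully open). A call has 1 to 12 rows; each row is the pose to reach, as a shift and turn from the pose commanded when the call began, along the tool's axes at that moment; what a row does not reach only later rows make up. A row lasts 1/12 s, in which the tool goes at most 41.7 mm and 7.16 degrees, less where a joint would pass 70% of its speed; a pose out of reach is approached as far as the arm can. A call with a gripper value outside its range is refused whole. The fingers move at their own pace and stop on an object; "grip_force" is the grip in N (left out, the last holds). Time passes only in rows, so rows that repeat a pose let the fingers close. It gives the time, the measured TCP pose, the force, the opening and the grip force at its end, in the units of the state.
- env.state(): the state, without advancing time (a new reading comes with each control period).
- eyes.grab_frame(name): name is "side" or "top" or "wrist"; returns a dict with "image" (420x560x3 uint8, blue, green, red), "fovy" (degrees; the focal length in pixels is half the picture's height over the tangent of half this angle, whatever the lens; pixels are square), "cx", "cy" (the principal point, pixels), "eye" and "attitude" of the camera in the world. Camera axes: x right, y up, looking along -z (the intrinsics and any distortion apply to the point x, -y, -z); pixel columns grow to the right and rows downward; lengths in mm; the calibration is good to about 2 mm. A picture is of the moment at which its call begins. There is no depth.
- env.job_done(): hands the job in; it is judged then, once.
The state is a dict: "time_s": time; "qpos": joint angles; "qvel": joint speeds; "effort": joint torques, N m; "ee_pos": TCP position; "ee_rot": TCP orientation; "force": force on the tool from outside, world axes, zero at the start; "torque": the same for the moment, N m; "gripper_width": finger opening in mm; "gripper_force": force on a finger pad.
Only numpy, scipy, OpenCV 4.12 (cv2) and the standard library are available. Lean on these libraries where they do the work, as an engineer would, in place of code of your own. Each camera call takes 0.05 s, during which the arm holds its last target. There are 200 camera calls.

## Working session

There is one attempt and no reset: what is moved stays moved. The work goes in short steps, Python scripts to look and compute and a tool call to move; the robot and the scene stay as the last step left them, time stands still between calls to the robot, and variables do not carry over. Pictures are saved under pics/ and viewed, at most 10 in all, crops included, and the job is handed in when it is done.

Besides the shell and the picture viewer there is one more tool, called after ">>>" by a JSON object that holds its "fn" and its "kwargs". send_rows: Moves the arm, as the interface text tells. Its arguments: {"type":"object","properties":{"targets":{"type":"string"},"grip_force":{"type":"number"}},"required":["targets"]}

```bash
mkdir -p pics; ls
python3 - <<'E'
from workcell import env, eyes
import cv2,numpy as np
s=env.state(); print({k:np.round(v,2) for k,v in s.items()})
for n in("top","side"):
    f=eyes.grab_frame(n); cv2.imwrite(f"pics/{n}0.png",f["image"]); print(n,{k:v for k,v in f.items() if k!="image"})
E
```

```text
pics
{'time_s': np.float64(0.0), 'qpos': array([72.59, 18.35, 89.71,  0.  , 72.04, -1.15]), 'qvel': array([-0.08, -0.13, -0.07, -0.01,  0.09, -0.01]), 'effort': array([ -0.  , -41.25, -23.2 ,   0.07,   0.05,  -0.  ]), 'ee_pos': array([160.83, 551.47, 178.14]), 'ee_rot': array([-179.9 ,   -0.  ,  163.74]), 'force': array([ 0.02,  0.22, -0.02]), 'torque': array([ 0.  , -0.03,  0.06]), 'gripper_force': np.float64(0.0), 'gripper_width': np.float64(91.2)}
top {'fovy': 42.991946527262606, 'cx': 279.84672668717315, 'cy': 212.41852283226157, 'eye': array([ 269.42048159,   15.68252548, 1612.38845369]), 'attitude': array([ 1.20991638e+01, -6.17689067e-02, -9.56510196e+01])}
side {'fovy': 48.16187531295433, 'cx': 284.11622907001174, 'cy': 200.27028959082352, 'eye': array([ 116.21380318, -558.87534638,  895.76107346]), 'attitude': array([ 43.37035869,   0.98339993, -42.57343014])}
```

View pics/top0.png

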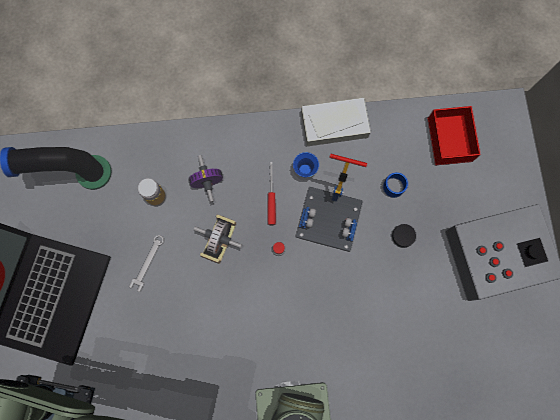

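View pics/side0.png

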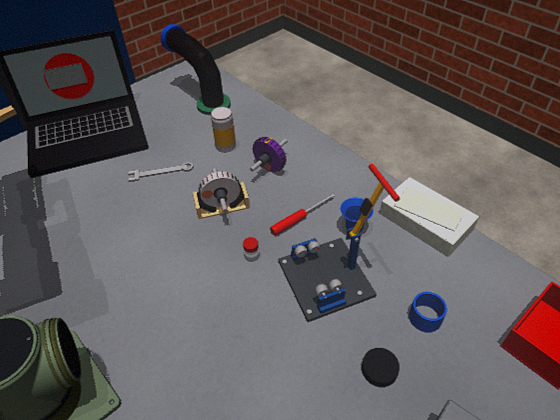

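Top view: the rotor in its plywood cradle is at about (217,238) and its purple look-alike at (205,180). The stand is at (330,218), the jar at (278,248), and the hold-down bar at (348,160) leaning away. The grey-aluminium one in the cradle is the rotor meant. I'll confirm it in a crop.

```bash
cat > h.py <<'E'
from workcell import env, eyes
import cv2,numpy as np
from scipy.spatial.transform import Rotation as R
def cam(f): return R.from_euler('xyz',f["attitude"],degrees=True).as_matrix()
def foc(f): return f["image"].shape[0]/2/np.tan(np.radians(f["fovy"])/2)
def ray(f,u,v):
    d=cam(f)@np.array([(u-f["cx"])/foc(f),-(v-f["cy"])/foc(f),-1.]); return f["eye"],d/np.linalg.norm(d)
def onz(f,u,v,z):
    e,d=ray(f,u,v); return (e+d*(z-e[2])/d[2])
def proj(f,p):
    c=cam(f).T@(np.asarray(p,float)-f["eye"]); return np.array([f["cx"]-foc(f)*c[0]/c[2], f["cy"]+foc(f)*c[1]/c[2]])
def tri(f1,p1,f2,p2):
    A=[];b=[]
    for f,p in((f1,p1),(f2,p2)):
        e,d=ray(f,*p); M=np.eye(3)-np.outer(d,d); A.append(M); b.append(M@e)
    return np.linalg.lstsq(np.vstack(A),np.hstack(b),rcond=None)[0]
E
python3 - <<'E'
from h import *
t=eyes.grab_frame("top");s=eyes.grab_frame("side")
for n,a,b in(("rotor",(217,238),(221,193)),("jar",(278,248),(250,243)),("bar",(348,160),(383,181))): print(n,tri(t,a,s,b).round(0))
hsv=cv2.cvtColor(t["image"],cv2.COLOR_BGR2HSV)
print(onz(t,217,238,62),onz(t,193,231,62),onz(t,241,246,62))
# base plate: darker region
roi=cv2.inRange(hsv,(0,0,0),(179,255,95)); m=np.zeros_like(roi); m[180:260,288:368]=roi[180:260,288:368]
c=max(cv2.findContours(m,0,2)[0],key=cv2.contourArea); r=cv2.minAreaRect(c); print(r,[onz(t,*p,12).round(0) for p in cv2.boxPoints(r)])
im=cv2.hconcat([cv2.resize(t["image"][150:270,180:310],None,fx=3,fy=3,interpolation=2),cv2.resize(t["image"][150:270,285:375],None,fx=3,fy=3,interpolation=2)])
print(im.shape);cv2.imwrite("pics/c1.png",im)
E
```

```text
rotor [548. 174.  44.]
jar [498.  -4.  48.]
bar [ 679. -207.  268.]
[541.53991103 172.93624987  62.        ] [569.36129629 241.86426311  62.        ] [510.91866082 104.63100966  62.        ]
((329.9543762207031, 214.42117309570312), (57.45876693725586, 62.032283782958984), 14.931418418884277) [array([530., -56.,  12.]), array([ 713., -125.,   12.]), array([ 649., -291.,   12.]), array([ 469., -218.,   12.])]
(360, 660, 3)
```

View pics/c1.png

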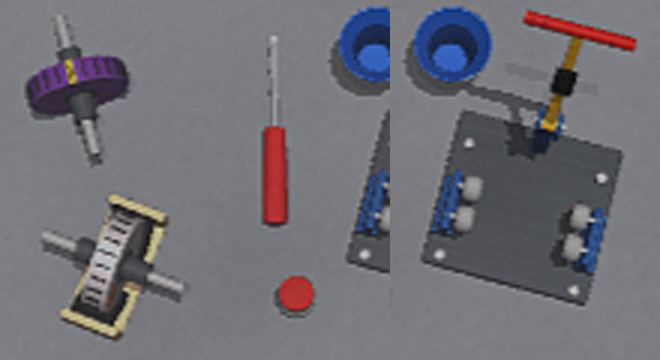

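The crop confirms it: the aluminium rotor in the plywood cradle is the right one. Next I move over it for a wrist view.

>>> {"fn": "send_rows", "kwargs": {"targets": "-0.471 -0.258 -0.15 0 0 6.5 100;-0.471 -0.258 -0.15 0 0 6.5 100;-0.471 -0.258 -0.15 0 0 6.5 100;-0.471 -0.258 -0.15 0 0 6.5 100;-0.471 -0.258 -0.15 0 0 6.5 100;-0.471 -0.258 -0.15 0 0 6.5 100;-0.471 -0.258 -0.15 0 0 6.5 100;-0.471 -0.258 -0.15 0 0 6.5 100;-0.471 -0.258 -0.15 0 0 6.5 100;-0.471 -0.258 -0.15 0 0 6.5 100;-0.471 -0.258 -0.15 0 0 6.5 100;-0.471 -0.258 -0.15 0 0 6.5 100"}}

```text
time_s: 1.2
ee_pos: [502.6, 209.9, 314.0]
ee_rot: [180.0, -0.0, 157.2]
force: [0.3, 1.0, -0.3]
gripper_width: 90.9
gripper_force: 0.0
```

```bash
cat >> h.py <<'E'
def delta(p,yaw):
    "tool-frame shift (m) and z-turn (deg) from the measured pose to TCP p, tool-down yaw"
    s=env.state(); Rm=R.from_euler('xyz',s["ee_rot"],degrees=True)
    d=Rm.inv().apply(np.array(p)-s["ee_pos"])/1000; t=(Rm.inv()*R.from_euler('xyz',[180,0,yaw],degrees=True)).as_rotvec(degrees=True)
    print("now",s["time_s"].round(2),s["ee_pos"].round(1),s["ee_rot"].round(2),"d",d.round(4),"turn",t.round(2))
E
python3 - <<'E'
from h import *
s=env.state();print(s["time_s"],s["ee_pos"],s["ee_rot"],s["qvel"].round(1))
f=eyes.grab_frame("wrist"); cv2.imwrite("pics/w1.png",f["image"]); print({k:v for k,v in f.items() if k!="image"})
print(proj(f,(541,173,62)),proj(f,(590,-175,60)))
E
```

```text
1.2 [502.61436949 209.87919478 314.03117122] [ 1.79986422e+02 -4.77098257e-03  1.57229793e+02] [-47.5  15.6 -38.5   0.3  22.5 -47. ]
{'fovy': 62.59389326824937, 'cx': 272.9738125115174, 'cy': 212.71705130299887, 'eye': array([437.63565549, 237.45539786, 519.64618649]), 'attitude': array([-1.46356430e+01, -6.16785173e-02,  6.72075895e+01])}
[258.46609492 213.25122592] [ 59.36690629 328.54757846]
```

View pics/w1.png

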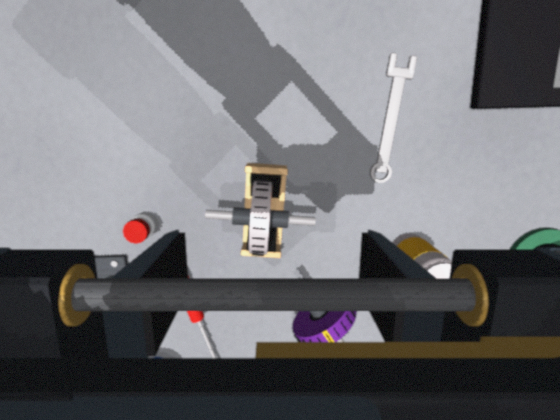

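Wrist view: the rotor is at (261,216), with shaft ends near (206,213) and (315,219). The jar lid is at (135,231). I'll measure once the arm is settled.

>>> {"fn": "send_rows", "kwargs": {"targets": "0 0 0 0 0 0 100;0 0 0 0 0 0 100;0 0 0 0 0 0 100;0 0 0 0 0 0 100"}}

```text
time_s: 1.58
ee_pos: [500.5, 212.6, 313.0]
ee_rot: [-180.0, -0.1, 157.3]
force: [-0.3, -0.6, -0.3]
gripper_width: 91.3
gripper_force: 0.0
```

Run:
```python
from h import *
s=env.state();print(s["ee_pos"],s["ee_rot"],s["qvel"].round(1))
f=eyes.grab_frame("wrist");im=f["image"]; np.set_printoptions(linewidth=250)
c=proj(f,(541,173,62));print(c)
g=cv2.cvtColor(im,cv2.COLOR_BGR2GRAY); u,v=c.astype(int)
print(u,v);print(g[v-12:v+14,u-66:u+70:4])
cv2.imwrite("pics/w2.png",cv2.resize(im[v-75:v+75,u-100:u+100],None,fx=4,fy=4,interpolation=2)); print(u-100,v-75)
```

```text
[500.51932207 212.59154925 313.04096269] [-1.79975564e+02 -6.31557341e-02  1.57344948e+02] [ 0.2 -0.2 -0.1 -0.1 -0.  -0.2]
[257.27300124 215.69052713]
257 215
[[172 174 175 172 164 164 163 100 101 106 113 121 133 115 150 131 132 134 131 132 139 145 171 139 119 133 168 167 168 172 160 107 100 105]
 [174 175 176 174 164 161 163  99  95 101  99 101 110 117 149 134 138 134 135 132 139 146 151 123 104 133 168 165 169 169 167 125 101 107]
 [173 176 175 171 167 162 163  97  98  99  98  98 102 117 152 133 136 136 136 140 139 145 149 120 102 133 168 166 168 171 168 132 101 103]
 [174 177 175 173 171 162 163  98  98  96  98  98  96 120 148 138 139 138 137 136 140 146 149 116  97 121 159 165 160 171 168 145 102 103]
 [178 178 176 176 175 162 163 102  97  96  97  98  98 120 154 142 133 138 140 137 140 147 149 115 102 105 129 143 141 161 160 158 110 105]
 [174 175 175 170 174 165 163 111 102 102  98  96  95 120 148 140 117 132 130 136 139 148 149 113 102 103 108 116 115 132 129 150 131 104]
 [175 177 171 173 173 168 162 140 123 117  98  77  83 112 143 136  86  96 100 139 141 146 148 110  99 101 1
[... 1981 characters left out ...]
73 174 174 173 176 177 176 177 164 161 101  83  88  88 123 247 246 246 246 214  74  99  99 103 162 206 210 217 219 219 219 174 166 168]
 [174 172 174 173 175 173 176 173 164 165 104  77  80  84 122 246 246 247 246 210  70  94  96  96 151 186 194 199 204 211 211 172 167 169]
 [171 172 173 172 176 174 174 176 166 165 118  90  88  83 123 246 247 247 247 206  69  88  87  91 142 165 174 178 186 191 196 173 168 170]
 [170 173 173 173 176 177 173 175 167 165 148 131 118 132 133 245 246 246 246 206  70  81  86  88 141 164 168 164 166 170 180 168 170 170]
 [174 172 172 174 174 174 173 178 169 164 160 157 150 199 160 243 245 246 246 202  61  74  81  83 143 164 166 163 165 167 170 167 172 172]]
157 140
```

View pics/w2.png

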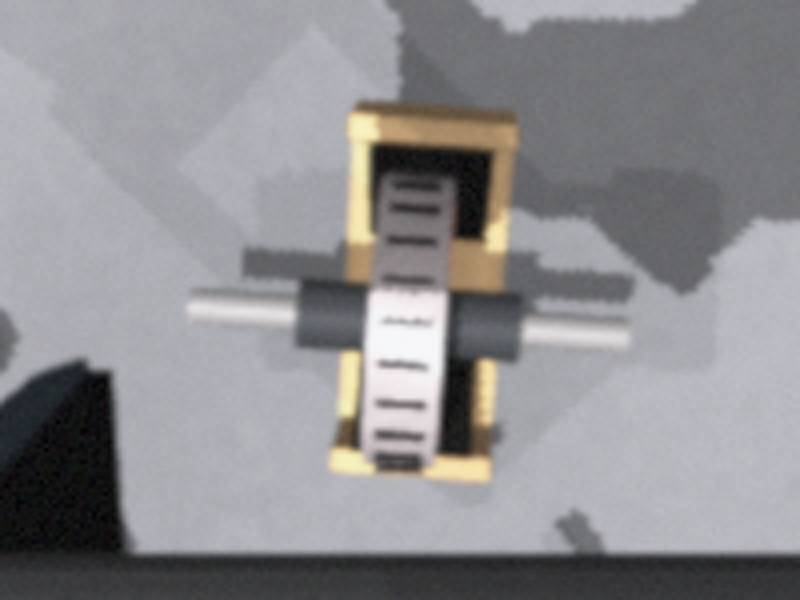

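The crop shows the shaft ends at (203.8,215.8) and (314.8,223.3) in the full picture, so the middle is at (259.3,219.5).

Run:
```python
from h import *
f=eyes.grab_frame("wrist")
a=onz(f,203.75,215.75,62);b=onz(f,314.75,223.25,62);m=(a+b)/2;d=b-a
ang=np.degrees(np.arctan2(d[1],d[0]));print(a,b,m,np.linalg.norm(d),ang)
yaw=ang+90;print(yaw)
delta([m[0],m[1],150],yaw);delta([m[0],m[1],82],yaw)
```

```text
[512.99606564 105.37256647  62.        ] [581.59703604 241.84009398  62.        ] [547.29655084 173.60633022  62.        ] 152.73990705087067 63.311744493313945
153.31174449331394Traceback (most recent call last):
  File "<stdin>", line 6, in <module>
  File "h.py", line 21, in delta
    print("now",s["time_s"].round(2),s["ee_pos"].round(1),s["ee_rot"].round(2),"d",d.round(4),"turn",t.round(2))
                ^^^^^^^^^^^^^^^^^
AttributeError: 'float' object has no attribute 'round'
```

```bash
sed -i 's/s\["time_s"\].round(2)/round(s["time_s"],2)/' h.py
python3 - <<'E'
from h import *
delta([547.3,173.6,150],153.5);delta([547.3,173.6,83],153.5)
E
```

```text
now 1.68 [500.7 212.6 313.3] [-1.7999e+02 -3.0000e-02  1.5736e+02] d [-0.0581 -0.0181  0.1633] turn [-0.01 -0.03  3.86]
now 1.68 [500.7 212.6 313.3] [-1.7999e+02 -3.0000e-02  1.5736e+02] d [-0.0582 -0.0181  0.2303] turn [-0.01 -0.03  3.86]
```

>>> {"fn": "send_rows", "kwargs": {"targets": "-0.058 -0.018 0.05 0 0 3.9 100;-0.058 -0.018 0.163 0 0 3.9 100;-0.058 -0.018 0.163 0 0 3.9 100;-0.058 -0.018 0.163 0 0 3.9 100;-0.058 -0.018 0.163 0 0 3.9 100;-0.058 -0.018 0.163 0 0 3.9 100;-0.058 -0.018 0.163 0 0 3.9 100"}}

```text
time_s: 2.27
ee_pos: [547.7, 173.2, 150.2]
ee_rot: [-180.0, -0.1, 153.4]
force: [-0.4, -0.4, 1.3]
gripper_width: 91.2
gripper_force: 0.0
```

Run:
```python
from h import *
f=eyes.grab_frame("wrist");im=f["image"]
delta([547.3,173.6,83],153.5)
m=np.array([547.3,173.6,62]);d=np.array([np.cos(np.radians(63.5)),np.sin(np.radians(63.5)),0])*75
for p in(m-d,m+d,m): print(proj(f,p))
s=env.state();g=s["ee_pos"]
cv2.imwrite("pics/w3.png",im[150:420,100:460])
```

```text
now 2.32 [548.7 173.6 151.7] [1.7991e+02 8.0000e-02 1.5339e+02] d [ 0.0014 -0.0007  0.0687] turn [ 0.09  0.08 -0.11]
[186.76330108 205.62736985]
[358.29586172 205.22877007]
[272.52237246 205.42808671]
```

View pics/w3.png

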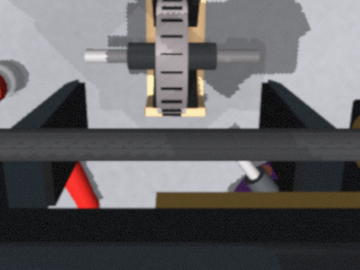

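The shaft ends are at (184,205) and (360,206), which matches the prediction to within about 2 px. I'll descend and grip.

>>> {"fn": "send_rows", "kwargs": {"targets": "0.001 0 0.03 0 0 0 100;0.001 0 0.06 0 0 0 100;0.001 0 0.067 0 0 0 100;0.001 0 0.067 0 0 0 100;0.001 0 0.067 0 0 0 0;0.001 0 0.067 0 0 0 0;0.001 0 0.067 0 0 0 0;0.001 0 0.067 0 0 0 0;0.001 0 0.067 0 0 0 0;0.001 0 0.067 0 0 0 0;0.001 0 0.067 0 0 0 0", "grip_force": 40}}

```text
time_s: 3.23
ee_pos: [547.4, 173.1, 83.7]
ee_rot: [180.0, 0.0, 153.3]
force: [0.2, -0.9, 0.5]
gripper_width: 47.3
gripper_force: 0.0
```

>>> {"fn": "send_rows", "kwargs": {"targets": "0 0 0 0 0 0 0;0 0 0 0 0 0 0;0 0 0 0 0 0 0;0 0 0 0 0 0 0;0 0 0 0 0 0 0;0 0 0 0 0 0 0;0 0 0 0 0 0 0;0 0 0 0 0 0 0;0 0 0 0 0 0 0;0 0 0 0 0 0 0"}}

```text
time_s: 4.07
ee_pos: [547.4, 173.1, 83.5]
ee_rot: [180.0, 0.0, 153.3]
force: [0.4, -0.0, -0.7]
gripper_width: 0.7
gripper_force: 0.0
```

The fingers shut on nothing, so I'll look.

Run:
```python
from h import *
f=eyes.grab_frame("wrist");s=eyes.grab_frame("side")
print(proj(s,(547,173,83)),env.state()["gripper_width"])
a=cv2.resize(f["image"],(400,300));b=cv2.resize(s["image"][100:250,130:330],(400,300),interpolation=2)
cv2.imwrite("pics/d1.png",cv2.hconcat([a,b]))
```

```text
[217.89676789 182.69916911] 0.4937012550896968
```

View pics/d1.png

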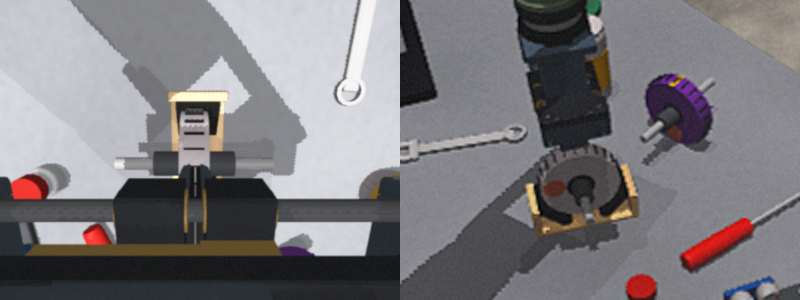

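Run:
```python
from h import *
f=eyes.grab_frame("wrist");s=eyes.grab_frame("side");st=env.state()
Rm=R.from_euler('xyz',st["ee_rot"],degrees=True).as_matrix();T=st["ee_pos"];x=Rm[:,0]
c=np.array([547.3,173.6,62])
for n,p in dict(c=c,rimnear=c+50*x,rimfar=c-50*x,top=c+[0,0,50],tcp=T,body=T+[0,0,79],bodyL=T+[0,0,79]+38*x,bodyR=T+[0,0,79]-38*x).items():
    a=proj(f,p);b=proj(s,p);print(n,"w",a.round(0),"pic",(a/1.4).round(0),"s pic",(400+2*(b-[130,100])*[1,1]-[0,0]).round(0)-[0,400])
print(T,f["eye"]-T,st["gripper_width"],st["qpos"])
```

```text
c w [273. 228.] pic [195. 163.] s pic [578. 177.]
rimnear w [273. 155.] pic [195. 111.] s pic [538. 185.]
rimfar w [273. 294.] pic [195. 210.] s pic [617. 169.]
top w [273. 255.] pic [195. 182.] s pic [573. 148.]
tcp w [272. 239.] pic [194. 171.] s pic [576. 165.]
body w [272. 302.] pic [194. 216.] s pic [568. 117.]
bodyL w [272. 212.] pic [194. 151.] s pic [536. 123.]
bodyR w [272. 381.] pic [194. 272.] s pic [600. 111.]
[547.33134296 173.08815529  83.47435084] [-62.98831997  31.96920647 205.61943619] 0.31768222779345057 [ 1.63984097e+01  2.25509088e+01  9.78429299e+01  4.92610532e-03
  5.96010135e+01 -4.69438269e+01]
```

Run:
```python
from h import *
f=eyes.grab_frame("wrist");s=eyes.grab_frame("side")
a=cv2.resize(f["image"][130:330,190:357],(400,480),interpolation=2);b=cv2.resize(s["image"][130:220,180:255],(400,480),interpolation=2)
cv2.imwrite("pics/d2.png",cv2.hconcat([a,b]))
```

```text
(no output)
```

View pics/d2.png

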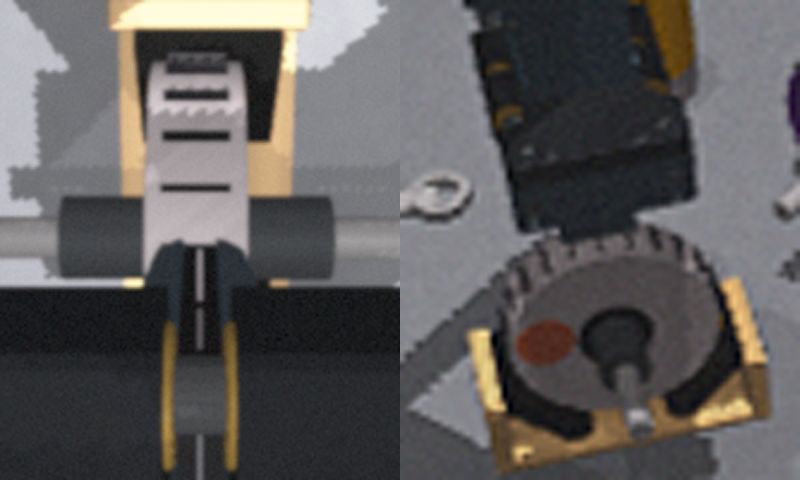

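In the crop the shut fingers look as if they end at the rim top. I'll compare the predicted fingertip and body corners with the pixels.

Run:
```python
from h import *
f=eyes.grab_frame("wrist");s=eyes.grab_frame("side");st=env.state()
Rm=R.from_euler('xyz',st["ee_rot"],degrees=True).as_matrix();T=st["ee_pos"];x,y,_=Rm.T;z=np.array([0,0,1])
print(y)
for h in (0,15,30,45): print(h,"tip wrist +16x,+-13y",*[proj(f,T+h*z+16*x+k*13.5*y).round(0) for k in(-1,1)],"tip side -16x/+16x",*[proj(s,T+h*z+k*16*x).round(0) for k in(-1,1)])
for h in(79,94,109): print(h,*[proj(s,T+h*z-89*y+k*38*x).round(0) for k in(1,-1)])
```

```text
[4.48689292e-01 8.93687817e-01 6.78168895e-05]
0 tip wrist +16x,+-13y [250. 214.] [294. 214.] tip side -16x/+16x [224. 181.] [212. 184.]
15 tip wrist +16x,+-13y [249. 221.] [296. 221.] tip side -16x/+16x [224. 177.] [211. 179.]
30 tip wrist +16x,+-13y [247. 229.] [297. 229.] tip side -16x/+16x [223. 172.] [210. 175.]
45 tip wrist +16x,+-13y [244. 238.] [300. 238.] tip side -16x/+16x [222. 168.] [209. 170.]
79 [204. 187.] [238. 180.]
94 [203. 183.] [237. 176.]
109 [202. 178.] [236. 171.]
```

The wrist tip row (231) and the side stub (row 173) both put the finger ends about 30–35 mm above the reported TCP. So I'll open the gripper, go down another 28 mm in small steps, and watch the force.

>>> {"fn": "send_rows", "kwargs": {"targets": "0 0 0 0 0 0 60;0 0 0 0 0 0 60;0 0 0 0 0 0 60;0 0 0 0 0 0 60;0 0 0 0 0 0 60;0 0 0 0 0 0 60;0 0 0 0 0 0 60;0 0 0 0 0 0 60;0 0 0 0 0 0 60;0 0 0.005 0 0 0 60;0 0 0.01 0 0 0 60;0 0 0.01 0 0 0 60"}}

```text
time_s: 5.47
ee_pos: [546.3, 172.8, 72.1]
ee_rot: [-179.9, -0.1, 153.3]
force: [0.1, 0.7, -0.7]
gripper_width: 54.9
gripper_force: 0.0
```

>>> {"fn": "send_rows", "kwargs": {"targets": "0 0 0.003 0 0 0 60;0 0 0.006 0 0 0 60;0 0 0.009 0 0 0 60;0 0 0.009 0 0 0 60"}}

```text
time_s: 5.8
ee_pos: [546.8, 172.9, 63.7]
ee_rot: [-180.0, -0.1, 153.3]
force: [0.0, 0.4, -0.6]
gripper_width: 54.9
gripper_force: 0.0
```

>>> {"fn": "send_rows", "kwargs": {"targets": "0 0 0.003 0 0 0 60;0 0 0.006 0 0 0 60;0 0 0.009 0 0 0 60;0 0 0.009 0 0 0 60"}}

```text
time_s: 6.13
ee_pos: [546.8, 172.9, 54.7]
ee_rot: [-180.0, -0.1, 153.3]
force: [0.1, -0.1, 0.3]
gripper_width: 54.9
gripper_force: 0.0
```

Run:
```python
from h import *
f=eyes.grab_frame("wrist");s=eyes.grab_frame("side")
print(env.state()["ee_pos"],env.state()["force"])
a=cv2.resize(f["image"][130:330,190:357],(400,480),interpolation=2);b=cv2.resize(s["image"][130:220,180:255],(400,480),interpolation=2)
cv2.imwrite("pics/d3.png",cv2.hconcat([a,b]))
```

```text
[547.2131625  173.08118635  55.29547548] [-0.0942574   0.11582927  0.00877854]
```

View pics/d3.png

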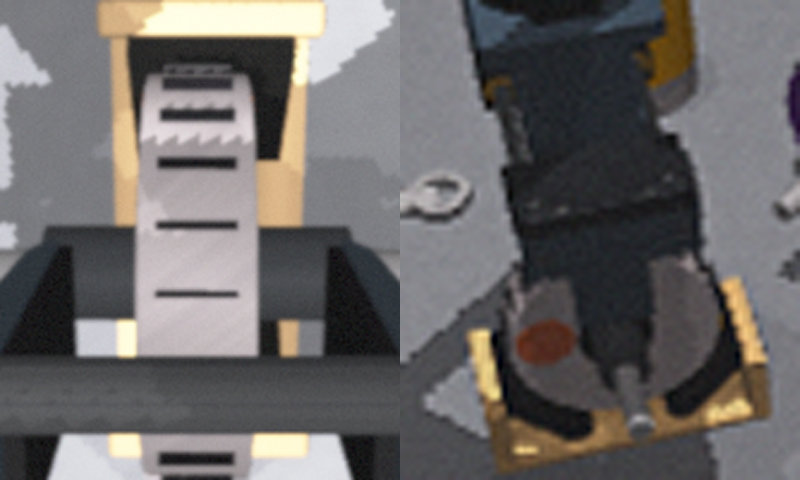

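The fingers now straddle the disc, with the near tip just above the hub. Closing.

>>> {"fn": "send_rows", "kwargs": {"targets": "0 0 0 0 0 0 0;0 0 0 0 0 0 0;0 0 0 0 0 0 0;0 0 0 0 0 0 0;0 0 0 0 0 0 0;0 0 0 0 0 0 0;0 0 0 0 0 0 0;0 0 0 0 0 0 0;0 0 0 0 0 0 0;0 0 0 0 0 0 0;0 0 0 0 0 0 0;0 0 0 0 0 0 0", "grip_force": 40}}

```text
time_s: 7.23
ee_pos: [547.3, 173.0, 55.5]
ee_rot: [-180.0, 0.0, 153.3]
force: [0.0, -0.2, 1.3]
gripper_width: 23.8
gripper_force: 39.9
```

Gripped at 23.8 mm and 40 N. I'll lift, then measure the stand with the top and side cameras.

>>> {"fn": "send_rows", "kwargs": {"targets": "0 0 -0.01 0 0 0 0;0 0 -0.03 0 0 0 0;0 0 -0.06 0 0 0 0;0 0 -0.09 0 0 0 0;0 0 -0.12 0 0 0 0;0 0 -0.14 0 0 0 0;0 0 -0.14 0 0 0 0;0 0 -0.14 0 0 0 0"}}

```text
time_s: 7.9
ee_pos: [547.3, 173.1, 195.7]
ee_rot: [179.9, 0.0, 153.3]
force: [-0.5, 0.2, -5.1]
gripper_width: 23.7
gripper_force: 39.9
```

Run:
```python
from h import *
st=env.state();print(st["ee_pos"],st["force"],st["gripper_width"],st["gripper_force"])
for n,guess in(("top",(590,-175)),("side",(590,-175))):
    f=eyes.grab_frame(n);im=f["image"];hsv=cv2.cvtColor(im,cv2.COLOR_BGR2HSV)
    pc=proj(f,(*guess,12));print(n,pc)
    u,v=pc.astype(int);k=55
    roi=np.zeros(im.shape[:2],np.uint8);roi[v-k:v+k,u-k:u+k]=1
    L=[] 
    blue=cv2.inRange(hsv,(100,120,60),(125,255,255))*roi
    nb,lab,stt,cen=cv2.connectedComponentsWithStats(blue)
    print("blue",[(stt[i][4],cen[i].round(1)) for i in range(1,nb) if stt[i][4]>8])
    br=((hsv[...,2]>125)&(hsv[...,1]<60)).astype(np.uint8)*roi
    dark=((hsv[...,2]<100)).astype(np.uint8)*roi
    nd,ld,sd,cd=cv2.connectedComponentsWithStats(dark);j=1+np.argmax(sd[1:,4])
    cnt=max(cv2.findContours((ld==j).astype(np.uint8),0,1)[0],key=cv2.contourArea);hull=cv2.convexHull(cnt)
    ap=cv2.approxPolyDP(hull,4,True)[:,0];print("hull",[(p.tolist(),onz(f,*p,12)[:2].round(0).tolist()) for p in ap])
    inside=np.zeros_like(roi);cv2.fillPoly(inside,[hull],1)
    br=br*cv2.erode(inside,np.ones((3,3)))
    nb,lab,stt,cen=cv2.connectedComponentsWithStats(br)
    print("bright",[(stt[i][4],cen[i].round(1).tolist(),onz(f,*cen[i],60 if stt[i][4]>15 else 13)[:2].round(0).tolist()) for i in range(1,nb) if stt[i][4]>1])
```

```text
[547.29519797 173.14908732 195.67754729] [-0.51203788  0.20489269 -5.11646664] 23.672317877258713 39.93565499782562
top [330.84921518 214.11021934]
blue [(np.int32(392), array([305.4, 166.6])), (np.int32(102), array([304., 217.])), (np.int32(91), array([352.4, 230. ]))]
hull [([291, 164], [761.0, -70.0]), ([362, 201], [622.0, -276.0]), ([349, 251], [471.0, -216.0]), ([295, 236], [533.0, -58.0])]
bright [(np.int32(21), [317.6, 178.0], [695.0, -143.0]), (np.int32(547), [301.1, 196.0], [644.0, -87.0]), (np.int32(22), [330.4, 188.6], [658.0, -177.0]), (np.int32(37), [346.8, 194.0], [637.0, -224.0]), (np.int32(7), [311.0, 197.3], [649.0, -120.0]), (np.int32(36), [311.9, 211.8], [593.0, -114.0]), (np.int32(10), [355.2, 209.0], [598.0, -251.0]), (np.int32(36), [309.1, 221.9], [563.0, -102.0]), (np.int32(34), [348.5, 221.5], [553.0, -219.0]), (np.int32(35), [346.0, 231.8], [523.0, -207.0]), (np.int32(9), [301.1, 234.3], [536.0, -77.0]), (np.int32(9), [345.8, 246.4], [486.0, -208.0])]
side [330.57202656 274.72688   ]
blue [(np.int32(91), array([350.3, 223.8])), (np.int32(17), array([356. , 23
[... 315 characters left out ...]
-75.0])]
bright [(np.int32(438), [328.0, 236.2], [636.0, -119.0]), (np.int32(219), [365.8, 246.0], [677.0, -197.0]), (np.int32(4), [356.0, 238.5], [709.0, -145.0]), (np.int32(52), [300.2, 248.5], [566.0, -101.0]), (np.int32(11), [331.4, 245.1], [652.0, -119.0]), (np.int32(14), [287.9, 253.1], [561.0, -66.0]), (np.int32(201), [366.6, 271.3], [627.0, -242.0]), (np.int32(11), [284.0, 261.0], [539.0, -76.0]), (np.int32(57), [334.9, 282.6], [556.0, -216.0]), (np.int32(60), [321.1, 287.7], [527.0, -205.0]), (np.int32(5), [337.2, 288.4], [574.0, -210.0]), (np.int32(13), [359.4, 292.4], [602.0, -250.0]), (np.int32(5), [323.2, 293.4], [543.0, -198.0]), (np.int32(16), [308.8, 311.3], [469.0, -226.0])]
```

Run:
```python
from h import *
delta([672,6,195],158.6)
```

```text
now 8.0 [545.8 172.7 193.2] [-179.83   -0.19  153.34] d [-0.1876 -0.0923 -0.0022] turn [-0.16 -0.2  -5.26]
```

>>> {"fn": "send_rows", "kwargs": {"targets": "-0.03 -0.015 0 0 0 -1 0;-0.06 -0.03 0 0 0 -2 0;-0.09 -0.045 0 0 0 -3 0;-0.12 -0.06 0 0 0 -4 0;-0.15 -0.075 0 0 0 -5 0;-0.187 -0.092 0 0 0 -5.2 0;-0.187 -0.092 0 0 0 -5.2 0;-0.187 -0.092 0 0 0 -5.2 0;-0.187 -0.092 0 0 0 -5.2 0"}}

```text
time_s: 8.75
ee_pos: [671.8, 7.0, 192.7]
ee_rot: [-179.9, -0.3, 158.5]
force: [-0.1, -0.7, -4.9]
gripper_width: 23.8
gripper_force: 40.0
```

Run:
```python
from h import *
f=eyes.grab_frame("wrist");im=f["image"];hsv=cv2.cvtColor(im,cv2.COLOR_BGR2HSV)
cv2.imwrite("pics/w5.png",im)
st=env.state();print(st["ee_pos"],st["ee_rot"],st["gripper_width"],st["gripper_force"],st["qvel"].round(1))
N=np.array([559,-160,0]);a=np.radians(-21.4);X=np.array([np.cos(a),np.sin(a),0]);Y=np.array([-X[1],X[0],0]);Z=np.array([0,0,1])
for x in(16,-16):
    for y in(55,-55): print("roller",x,y,proj(f,N+x*X+y*Y+60*Z).round(0))
print([proj(f,N+x*X+y*Y+12*Z).round(0) for x in(-60,105) for y in(86,-86)])
for name,m in(("blue",cv2.inRange(hsv,(100,110,50),(125,255,255))),("bright",((hsv[...,2]>165)&(hsv[...,1]<40)).astype(np.uint8))):
    m=m.copy();m[:,260:]=0
    n,l,s,c=cv2.connectedComponentsWithStats(m)
    for i in range(1,n):
        if 20<s[i][4]<3000:print(name,s[i],c[i].round(1),onz(f,*c[i],62)[:2].round(1))
```

```text
[671.81439366   7.63702375 193.47627595] [-179.95475752   -0.23345391  158.55567234] 24.123856255437182 39.9858820438385 [ 0.8 -1.1 -0.3 -0.2  0.  -0. ]
roller 16 55 [128. 168.]
roller 16 -55 [ 16. 169.]
roller -16 55 [124. 135.]
roller -16 -55 [  9. 135.]
[array([168.,  91.]), array([ 6., 91.]), array([179., 239.]), array([ 33., 239.])]
blue [ 141  121   32   61 1549] [156.9 149.3] [588.  -79.4]
blue [  0 123  42  61 542] [ 17.9 155.7] [ 544.2 -206.9]
blue [  17  219   96   53 1443] [ 68.6 243.2] [ 640.3 -206.2]
bright [148  95  12  13 123] [153.4 101. ] [546.9 -62.7]
bright [17 98 11 11 95] [ 22.  102.8] [ 503.5 -177.2]
bright [114 122  21  27 456] [124.1 135.1] [ 564.5 -102.5]
bright [136 132   7   7  34] [139.1 134.9] [569.6 -89.1]
bright [118 155  21  27 428] [128.  168.4] [ 594.1 -113.7]
bright [   0  158   37  100 2481] [ 15.5 208.7] [ 588.7 -237.4]
bright [140 165   6   7  30] [142.6 168.1] [ 599.1 -100.4]
bright [159 206  11  11  91] [164.  210.9] [645.4 -99.8]
bright [ 38 208  10  10  81] [ 42.1 212.4] [ 601.9 -214.6]
bright [142 236  15  14 161] [149.7 242.3] [ 670.1 -128.1]
bright [ 45 239  12   7  52] [ 49.2 241.3] [ 631.2 -223.8]
bright [  35  239  102   39 2000] [ 91.8 260.3] [ 665.7 -193.2]
bright [ 51 253   6   9  44] [ 53.8 257.1] [ 648.  -228.2]
bright [245 312  15  30 330] [251.7 328. ] [800.6 -68.4]
```

The rollers show at (124.1,135.1) and (128.0,168.4), against a prediction of (124,135) and (128,168). That confirms the nest at (559,-160). Next I go across.

Run:
```python
from h import *
delta([559,-160.3,193],158.6)
```

```text
now 8.8 [671.8   7.6 193.5] [-179.95   -0.23  158.56] d [ 0.0436 -0.1976  0.0008] turn [-0.05 -0.23 -0.04]
```

>>> {"fn": "send_rows", "kwargs": {"targets": "0.025 0 0 0 0 0 0;0.044 -0.02 0 0 0 0 0;0.044 -0.055 0 0 0 0 0;0.044 -0.09 0 0 0 0 0;0.044 -0.125 0 0 0 0 0;0.044 -0.16 0 0 0 0 0;0.044 -0.185 0 0 0 0 0;0.044 -0.198 0 0 0 0 0;0.044 -0.198 0 0 0 0 0;0.044 -0.198 0 0 0 0 0"}}

```text
time_s: 9.63
ee_pos: [559.6, -160.2, 195.5]
ee_rot: [179.9, -0.0, 158.5]
force: [0.3, 1.0, -5.1]
gripper_width: 23.5
gripper_force: 40.0
```

Run:
```python
from h import *
delta([559,-160.3,80],158.6)
f=eyes.grab_frame("wrist");im=f["image"];hsv=cv2.cvtColor(im,cv2.COLOR_BGR2HSV)
N=np.array([559,-160,0]);a=np.radians(-21.4);X=np.array([np.cos(a),np.sin(a),0]);Y=np.array([-X[1],X[0],0]);Z=np.array([0,0,1])
for y in(55,-55): print("roller -16",y,proj(f,N-16*X+y*Y+60*Z).round(1))
T=env.state()["ee_pos"];print("shaft ends",[proj(f,T+6.5*Z+k*75*Y).round(1) for k in(1,-1)])
m=((hsv[...,2]>165)&(hsv[...,1]<40)).astype(np.uint8)
n,l,s,c=cv2.connectedComponentsWithStats(m)
for i in range(1,n):
    if 20<s[i][4]<3000 and s[i][1]<300:print(s[i],c[i].round(1),onz(f,*c[i],62)[:2].round(1))
```

```text
now 9.63 [ 559.6 -160.2  195.5] [ 1.7992e+02 -1.0000e-02  1.5853e+02] d [ 0.0004 -0.0005  0.1155] turn [ 0.08 -0.01 -0.07]
roller -16 55 [327.4 178.5]
roller -16 -55 [216.8 178.8]
shaft ends [array([396.1, 242.1]), array([150.1, 242.7])]
[ 521    5   36  110 1052] [540.6  61.2] [533.2 113.3]
[552  52   8  27 114] [556.8  68.1] [544.6 126.1]
[375  64  18  36 153] [380.   82.8] [497.3 -28.5]
[544 117  16   7  95] [551.7 120.1] [589.1 113.6]
[332 136  11  12 101] [336.8 141.7] [533.3 -82.9]
[204 138  11  12 108] [208.8 143.4] [ 489.6 -198.2]
[204 168  19  24 306] [215.1 179.8] [ 524.1 -207. ]
[333 175  10  10  49] [335.7 179.1] [567.3 -95.6]
[206 201  18  22 262] [216.5 211.7] [ 554.5 -218.9]
```

Descending: fast to 25 mm above, then slowly.

>>> {"fn": "send_rows", "kwargs": {"targets": "0 0 0.02 0 0 0 0;0 0 0.05 0 0 0 0;0 0 0.08 0 0 0 0;0 0 0.105 0 0 0 0;0 0 0.117 0 0 0 0;0 0 0.122 0 0 0 0;0 0 0.126 0 0 0 0;0 0 0.126 0 0 0 0;0 0 0.126 0 0 0 0"}}

```text
time_s: 10.43
ee_pos: [560.8, -160.9, 70.5]
ee_rot: [180.0, 0.1, 158.6]
force: [-0.6, 0.1, -5.4]
gripper_width: 23.7
gripper_force: 40.0
```

>>> {"fn": "send_rows", "kwargs": {"targets": "0 0 0.002 0 0 0 0;0 0 0.004 0 0 0 0;0 0 0.006 0 0 0 0;0 0 0.007 0 0 0 0;0 0 0.007 0 0 0 0"}}

```text
time_s: 10.85
ee_pos: [559.5, -161.2, 62.3]
ee_rot: [180.0, -0.0, 158.5]
force: [-0.2, 0.6, -4.7]
gripper_width: 23.7
gripper_force: 40.0
```

>>> {"fn": "send_rows", "kwargs": {"targets": "0 0 0.001 0 0 0 0;0 0 0.002 0 0 0 0;0 0 0.002 0 0 0 0;0 0 0.002 0 0 0 0"}}

```text
time_s: 11.18
ee_pos: [559.1, -161.1, 60.3]
ee_rot: [-180.0, -0.1, 158.5]
force: [-2.2, 0.0, -3.8]
gripper_width: 23.8
gripper_force: 40.0
```

>>> {"fn": "send_rows", "kwargs": {"targets": "0 0 0.0005 0 0 0 0;0 0 0.001 0 0 0 0;0 0 0.001 0 0 0 0;0 0 0.001 0 0 0 0"}}

```text
time_s: 11.52
ee_pos: [559.0, -161.1, 59.7]
ee_rot: [-180.0, -0.1, 158.6]
force: [-4.9, 0.8, 1.5]
gripper_width: 23.5
gripper_force: 40.0
```

It touches, and the side force of −4.9 N in x says the nest is a little to stand −x. I'll nudge tool +x and settle.

>>> {"fn": "send_rows", "kwargs": {"targets": "0.0006 0 0 0 0 0 0;0.0012 0 0.0002 0 0 0 0;0.0012 0 0.0005 0 0 0 0;0.0012 0 0.0005 0 0 0 0;0.0012 0 0.0005 0 0 0 0"}}

```text
time_s: 11.93
ee_pos: [559.0, -161.0, 59.4]
ee_rot: [-180.0, 0.1, 158.6]
force: [-4.1, 0.2, 4.3]
gripper_width: 24.3
gripper_force: 40.0
```

>>> {"fn": "send_rows", "kwargs": {"targets": "0.0005 0 0 0 0 0 0;0.001 0 0 0 0 0 0;0.001 0 0 0 0 0 0;0.001 0 0 0 0 0 0"}}

```text
time_s: 12.27
ee_pos: [558.9, -160.9, 59.4]
ee_rot: [-180.0, 0.2, 158.6]
force: [-1.4, -0.9, 5.5]
gripper_width: 23.7
gripper_force: 40.0
```

>>> {"fn": "send_rows", "kwargs": {"targets": "0 0 0 0 0 0 65;0 0 0 0 0 0 65;0 0 0 0 0 0 65;0 0 0 0 0 0 65;0 0 0 0 0 0 65;0 0 0 0 0 0 65;0 0 0 0 0 0 65;0 0 0 0 0 0 65;0 0 0 0 0 0 65;0 0 0 0 0 0 65"}}

```text
time_s: 13.1
ee_pos: [557.7, -160.4, 58.9]
ee_rot: [180.0, 0.0, 158.5]
force: [0.1, 1.2, 0.3]
gripper_width: 59.2
gripper_force: 0.0
```

>>> {"fn": "send_rows", "kwargs": {"targets": "0 0 -0.01 0 0 0 65;0 0 -0.03 0 0 0 65;0 0 -0.06 0 0 0 65;0 0 -0.09 0 0 0 65;0 0 -0.12 0 0 0 65;0 0 -0.15 0 0 0 65;0 0 -0.15 0 0 0 65;0 0 -0.15 0 0 0 65"}}

```text
time_s: 13.77
ee_pos: [558.8, -160.8, 211.8]
ee_rot: [180.0, 0.3, 158.5]
force: [0.3, 0.4, -0.6]
gripper_width: 59.4
gripper_force: 0.0
```

Released. While the rotor swings, I measure the bar.

```bash
cat >> h.py <<'E'
N=np.array([559,-160,0.]);_a=np.radians(-21.4);X=np.array([np.cos(_a),np.sin(_a),0]);Y=np.array([-X[1],X[0],0]);Z=np.array([0,0,1.])
def S(x,y,z): return N+x*X+y*Y+z*Z
def blob(f,m,p,k):
    u,v=p.astype(int);r=np.zeros(m.shape,np.uint8);r[max(0,v-k):v+k,max(0,u-k):u+k]=m[max(0,v-k):v+k,max(0,u-k):u+k]
    n,l,s,c=cv2.connectedComponentsWithStats(r); return sorted([(int(s[i][4]),c[i].round(1).tolist()) for i in range(1,n)])[::-1][:3]
def red(f):
    h=cv2.cvtColor(f["image"],cv2.COLOR_BGR2HSV); return cv2.inRange(h,(0,150,70),(8,255,255))|cv2.inRange(h,(172,150,70),(180,255,255))
def copper(f):
    h=cv2.cvtColor(f["image"],cv2.COLOR_BGR2HSV); return cv2.inRange(h,(2,90,40),(16,255,255))
E
python3 - <<'E'
from h import *
t=eyes.grab_frame("top");s=eyes.grab_frame("side")
b=S(120,0,268)
a=blob(t,red(t),proj(t,b),40);c=blob(s,red(s),proj(s,b),40);print(proj(t,b),a,proj(s,b),c)
p=tri(t,a[0][1],s,c[0][1]);print(p,"stand",(p-N)@X,(p-N)@Y,p[2],"q",np.arctan2(p[2]-129,80-(p-N)@X))
print("plug",blob(s,copper(s),proj(s,S(0,-12,45)),40),[proj(s,S(33*np.sin(k),-12,66-33*np.cos(k))).round(1) for k in np.radians([-45,0,45])])
delta(S(60,30,285),158.6);delta(S(175,30,285),158.6)
E
```

```text
[347.28552764 163.09023795] [] [378.40627857 182.48089612] [(243, [383.5, 181.9])]Traceback (most recent call last):
  File "<stdin>", line 5, in <module>
IndexError: list index out of range
```

Run:
```python
from h import *
s=eyes.grab_frame("side")
e,d=ray(s,383.5,181.9);p=e-d*((e-N)@Y)/(d@Y);x=(p-N)@X
print("bar stand x,z",x,p[2],"r",np.hypot(x-80,p[2]-129),"q",np.arctan2(p[2]-129,80-x))
print("plug",blob(s,copper(s),proj(s,S(0,-12,45)),45),[proj(s,S(33*np.sin(k),-12,66-33*np.cos(k))).round(1) for k in np.radians([-90,-45,0,45,90])])
delta(S(60,30,285),158.6);delta(S(175,30,285),158.6)
```

```text
bar stand x,z 131.3627004824551 265.34092165042864 r 145.694797152605 q 1.9310763271789688
plug [(36, [315.9, 279.6]), (3, [283.7, 229.7]), (1, [359.0, 230.0])] [array([304.9, 273.5]), array([308.9, 278.3]), array([318.6, 277.4]), array([328.6, 271.6]), array([333.2, 263.9])]
now 13.92 [ 556.8 -160.2  207.9] [-1.8000e+02 -1.4000e-01  1.5854e+02] d [-0.0617  0.031  -0.0773] turn [-0.   -0.14 -0.06]
now 13.92 [ 556.8 -160.2  207.9] [-1.8000e+02 -1.4000e-01  1.5854e+02] d [-0.1767  0.0311 -0.0776] turn [-0.   -0.14 -0.06]
```

q ≈ 1.93 with a radius of 145.7 mm, which fits. Next I go up and over behind the bar on its +y half with the fingers shut. The rotor settles meanwhile.

>>> {"fn": "send_rows", "kwargs": {"targets": "0 0 -0.035 0 0 0 0;0 0.01 -0.07 0 0 0 0;0 0.031 -0.085 0 0 0 0;0 0.031 -0.085 0 0 0 0;-0.03 0.031 -0.085 0 0 0 0;-0.06 0.031 -0.085 0 0 0 0;-0.09 0.031 -0.085 0 0 0 0;-0.12 0.031 -0.085 0 0 0 0;-0.15 0.031 -0.085 0 0 0 0;-0.18 0.031 -0.085 0 0 0 0;-0.18 0.031 -0.085 0 0 0 0;-0.18 0.031 -0.085 0 0 0 0"}}

```text
time_s: 14.92
ee_pos: [736.6, -198.2, 288.3]
ee_rot: [-179.9, -0.5, 158.5]
force: [0.1, 0.7, 1.0]
gripper_width: 0.4
gripper_force: 0.0
```

Run:
```python
from h import *
s=eyes.grab_frame("side");p=env.state()["ee_pos"]
print((p-N)@X,(p-N)@Y,p[2],env.state()["ee_rot"],env.state()["gripper_width"])
print("plug",blob(s,copper(s),proj(s,S(0,-12,45)),45)[:2],"bar",blob(s,red(s),np.array([383.,182.]),45)[:2])
delta(S(178,30,222),158.6)
```

```text
178.33495197563983 29.41323443534897 290.46009085747016 [-179.95967028   -0.34451843  158.52434941] 0.002208277230351973
plug [(36, [315.9, 279.6]), (2, [350.5, 236.0])] bar [(239, [383.7, 182.1])]
now 14.97 [ 735.8 -197.7  290.5] [-179.96   -0.34  158.52] d [-0.0001  0.0006  0.0685] turn [-0.04 -0.34 -0.08]
```

>>> {"fn": "send_rows", "kwargs": {"targets": "0 0 0.03 0 0 0 0;0 0 0.06 0 0 0 0;0 0 0.08 0 0 0 0;0 0 0.08 0 0 0 0;0 0 0.08 0 0 0 0;0 0 0.08 0 0 0 0;0 0 0.08 0 0 0 0;0 0 0.08 0 0 0 0;0 0 0.08 0 0 0 0;0 0 0.08 0 0 0 0;0 0 0.08 0 0 0 0;0 0 0.08 0 0 0 0"}}

```text
time_s: 15.97
ee_pos: [736.6, -197.4, 214.0]
ee_rot: [180.0, 0.0, 158.5]
force: [-0.4, 0.9, 0.1]
gripper_width: 0.3
gripper_force: 0.0
```

Run:
```python
from h import *
def yel(f):
    h=cv2.cvtColor(f["image"],cv2.COLOR_BGR2HSV); return cv2.inRange(h,(19,110,80),(34,255,255))
p=env.state()["ee_pos"];print((p-N)@X,(p-N)@Y,p[2],env.state()["force"])
for n in("side","top"):
    s=eyes.grab_frame(n)
    print(n,"plug",blob(s,copper(s),proj(s,S(0,-12,45)),45)[:2],"stripe",blob(s,yel(s),proj(s,S(0,0,116)),28),[proj(s,S(50*np.sin(k),0,66+50*np.cos(k))).round(1) for k in np.radians([-15,0,15])])
print("bar",blob(s,red(s),proj(s,S(131,0,265)),45)[:2])
s=eyes.grab_frame("side");u,v=312,270;np.set_printoptions(linewidth=250)
h=cv2.cvtColor(s["image"],cv2.COLOR_BGR2HSV);print(h[268:288,304:332:2,0]);print(h[268:288,304:332:2,1])
```

```text
179.0520348909166 29.948447359788958 213.97335512231103 [-0.42952692  0.87061008  0.05872392]
side plug [(36, [315.9, 279.6]), (2, [350.5, 236.0])] stripe [(32, [321.0, 250.0])] [array([312. , 252.6]), array([317.7, 250.2]), array([323.4, 248.8])]
top plug [] stripe [] [array([329.2, 222. ]), array([330.4, 217.7]), array([331.4, 213.5])]
bar []
[[167 167 169 163 171 171 140 103 103 116 105 120 163 165]
 [176 171 171   0   9 150 100 120 110 110 111 105   7 173]
 [169 171 169 170   0 165 113 105 115 120 117 107 163 162]
 [171 167   4  11 160 130  80 116 103 114 110 105 169 158]
 [  0 175   6 163 158 143 143 103 110 107 124 117 160 163]
 [175 170 171 173 163 150 156  99 115 116 116 109 115   8]
 [163 176 173 165   4 140 109 120 102 120 108 107 116   0]
 [169 167 158 175   0 150   7 109 131 113 101  99 128 150]
 [170 165 160 167 168 150   7 109 114 144 105  13 100 130]
 [  8   0 171 174 158   2   7   5 100 101 120 150  98 130]
 [175   0 159 161   8   6   7   5 105 135 165 160 150 105]
 [165 170 165 176   2   8   5   6 110 115 168 167   0 105]
 [  0 165 170 161   4   7   8   5 102 126 173
[... 908 characters left out ...]
0  16  22  13  12 148  46  20  19  26  38  24  13]
 [ 10  15  18  13  10  44 170  79  42  32   8   7  19  20]
 [ 15   5  19  21  11 126 158 134  40  26  10   7   2  12]
 [  5  15  15  20  45 158 146 136  33  38   7   9   6  28]
 [ 16  16  16  21  60 167 152 158  31  33   7   8   8  33]
 [ 18  15  21  21  52 170 154 151  48  13  11   8  10  12]
 [ 17  21  23  23  33 144 130 112  30  33  10   7   5  10]
 [ 11  21  23  22   8  48  61  38  10   8  10   8   6  12]
 [ 32  17  12   9  16  16  51   8   8   5  13  12   5   1]
 [ 16  12  26  11  20  41  17   9   7   3   6   9   4   9]
 [ 21  10  14  19  18  31  17   7   8   8   7   3   6   7]
 [ 31  24  16  19  28  34   9   3   6  10   9   2   7   8]]
```

The stripe is at (321,250), about 9° off the top, and the plug blob has not moved since t = 13.9 s. The rotor is at rest with its heavy side down, about 5 mm off. Next I push the bar over slowly.

>>> {"fn": "send_rows", "kwargs": {"targets": "0.015 0 0 0 0 0 0;0.025 0 0 0 0 0 0;0.035 0 0 0 0 0 0;0.045 0 0 0 0 0 0;0.055 0 0 0 0 0 0;0.065 0 0 0 0 0 0;0.075 0 0 0 0 0 0;0.085 0 0 0 0 0 0;0.095 0 0 0 0 0 0;0.095 0 0 0 0 0 0"}}

```text
time_s: 16.95
ee_pos: [646.9, -162.2, 214.6]
ee_rot: [180.0, -0.0, 158.5]
force: [-0.3, 0.9, 0.2]
gripper_width: 0.4
gripper_force: 0.0
```

```bash
cat >> h.py <<'E'
def yel(f):
    h=cv2.cvtColor(f["image"],cv2.COLOR_BGR2HSV); return cv2.inRange(h,(19,110,80),(34,255,255))
def check():
    st=env.state();p=st["ee_pos"];print(st["time_s"],"tcp stand",(p-N)@X,(p-N)@Y,p[2],st["force"].round(1))
    s=eyes.grab_frame("side")
    for qq in np.arange(0,2,.1):
        pass
    m=red(s);n,l,q,c=cv2.connectedComponentsWithStats(m)
    for i in range(1,n):
        if q[i][4]>40:
            e,d=ray(s,*c[i]);w=e-d*((e-N)@Y)/(d@Y);x=(w-N)@X;r=np.hypot(x-80,w[2]-129)
            if 90<r<200: print("bar?",q[i][4],c[i].round(1),"x,z",round(x),round(w[2]),"r",r.round(),"q",np.arctan2(w[2]-129,80-x).round(2))
    print("plug",blob(s,copper(s),proj(s,S(0,-12,45)),45)[:2],"stripe",blob(s,yel(s),proj(s,S(0,0,116)),28)[:2])
E
python3 -c "from h import *;check()"
```

```text
16.95 tcp stand 82.61142401948479 30.049972109333204 214.56071999519827 [-0.3  0.9  0.2]
bar? 257 [349.8 190.3] x,z 59 270 r 143.0 q 1.43
bar? 364 [288.  221.4] x,z -65 235 r 180.0 q 0.63
plug [(37, [315.9, 279.5]), (2, [356.0, 233.5])] stripe [(34, [321.0, 250.1])]
```

Bar at q = 1.43 (the second blob is the screwdriver). I'll keep pushing to below 1.05.

>>> {"fn": "send_rows", "kwargs": {"targets": "0.01 0 0 0 0 0 0;0.02 0 0 0 0 0 0;0.03 0 0 0 0 0 0;0.04 0 0 0 0 0 0;0.05 0 0 0 0 0 0;0.056 0 0 0 0 0 0;0.056 0 0 0 0 0 0;0.056 0 0 0 0 0 0"}}

```text
time_s: 17.67
ee_pos: [596.5, -142.3, 214.1]
ee_rot: [180.0, 0.0, 158.5]
force: [1.4, -0.2, 0.1]
gripper_width: 0.1
gripper_force: 0.0
```

```bash
python3 -c "from h import *;check()"
```

```text
17.6667 tcp stand 28.44397315552336 30.167202257440273 214.09544514970347 [ 1.4 -0.2  0.1]
bar? 253 [320.1 208.3] x,z 0 245 r 141.0 q 0.97
bar? 366 [288.  221.4] x,z -65 235 r 180.0 q 0.63
plug [(36, [315.9, 279.6]), (2, [354.5, 230.5])] stripe [(24, [320.9, 250.1]), (6, [336.5, 223.5])]
```

>>> {"fn": "send_rows", "kwargs": {"targets": "0 0 0 0 0 0 0;0 0 0 0 0 0 0;0 0 0 0 0 0 0;0 0 0 0 0 0 0;0 0 0 0 0 0 0;0 0 0 0 0 0 0;0 0 0 0 0 0 0;0 0 0 0 0 0 0;0 0 0 0 0 0 0;0 0 0 0 0 0 0;0 0 0 0 0 0 0;0 0 0 0 0 0 0"}}

```text
time_s: 18.72
ee_pos: [596.0, -142.2, 214.0]
ee_rot: [180.0, 0.0, 158.5]
force: [0.1, -0.8, 0.1]
gripper_width: 0.4
gripper_force: 0.0
```

```bash
python3 -c "from h import *;check()"
```

```text
18.7167 tcp stand 27.99421676017879 30.106239582529913 213.95744581283483 [ 0.1 -0.8  0.1]
bar? 569 [290.7 229.5] x,z -60 210 r 161.0 q 0.52
plug [(36, [315.9, 279.6]), (8, [296.0, 238.6])] stripe [(203, [318.7, 236.2]), (23, [320.7, 249.9])]
```

It is sinking. I lift clear and wait.

>>> {"fn": "send_rows", "kwargs": {"targets": "0 0 -0.03 0 0 0 0;0 0 -0.06 0 0 0 0;0 0 -0.08 0 0 0 0;0 0 -0.08 0 0 0 0;0 0 -0.08 0 0 0 0;0 0 -0.08 0 0 0 0;0 0 -0.08 0 0 0 0;0 0 -0.08 0 0 0 0;0 0 -0.08 0 0 0 0;0 0 -0.08 0 0 0 0;0 0 -0.08 0 0 0 0;0 0 -0.08 0 0 0 0"}}

```text
time_s: 19.77
ee_pos: [596.0, -142.2, 293.8]
ee_rot: [180.0, -0.0, 158.5]
force: [-0.0, -0.3, -0.1]
gripper_width: 0.7
gripper_force: 0.0
```

>>> {"fn": "send_rows", "kwargs": {"targets": "0 0 0 0 0 0 0;0 0 0 0 0 0 0;0 0 0 0 0 0 0;0 0 0 0 0 0 0;0 0 0 0 0 0 0;0 0 0 0 0 0 0;0 0 0 0 0 0 0;0 0 0 0 0 0 0;0 0 0 0 0 0 0;0 0 0 0 0 0 0;0 0 0 0 0 0 0;0 0 0 0 0 0 0"}}

```text
time_s: 20.77
ee_pos: [596.0, -142.2, 293.9]
ee_rot: [180.0, -0.0, 158.5]
force: [-0.4, 0.9, 0.5]
gripper_width: 0.5
gripper_force: 0.0
```

```bash
python3 -c "
from h import *;check()
s=eyes.grab_frame('side');print('bar at q=0,.06,.2',[proj(s,S(80-145*np.cos(q),0,129+145*np.sin(q))).round(1) for q in(0,.06,.2)])"
```

```text
20.7667 tcp stand 27.97186603389453 30.077792433791224 293.9364457973277 [-0.4  0.9  0.5]
bar? 362 [288.  221.4] x,z -65 235 r 180.0 q 0.63
bar? 226 [289.7 257.7] x,z -62 122 r 142.0 q -0.05
plug [(36, [315.9, 279.6]), (4, [301.5, 254.8])] stripe [(258, [317.4, 245.8]), (5, [322.8, 254.0])]
bar at q=0,.06,.2 [array([288.5, 255.9]), array([288.5, 253.3]), array([289.7, 246.7])]
```

The arm is down at q ≈ 0, the plug has not moved (315.9,279.6), and the gripper is clear. I'll hand it in.

```bash
python3 -c "from h import *;print(env.job_done())"
```

```text
the job is handed in; nothing more can be done
None
```

Handed in at about 21 s: the rotor was set on the rollers while gripped, released and came to rest heavy side down (about 9° off), and the hold-down arm lies level on it; pad force was not measurable, and the hand-in returned no verdict.

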